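# Hygiene swab of the filler's foot seam

## Task

Take the sampling swab out of the tool rack and draw its tip slowly (about five seconds) and without lifting it along the whole sealed seam where the front of the filler's column meets its drip plate, under the nozzle head, from the end far from you to the end near you, pressing only lightly. Then push the swab through the dust flap of the hygiene reader's slanted well until its collar sits on the bezel, let go of it there and press the reader's key to start the measurement. Leave the brush, the scraper, the bottle and the jar where they stand.

Things in the scene. Friction and masses are not known exactly. Their poses are not given: they have to be found in the camera images.
- swab: white plastic sampling swab, about 72 g, 155 mm long, standing tip down in one of the rack's three places. Origin: on its axis at the underside of its round collar (36 mm diameter, 5 mm thick); z runs along the axis to the handle. Below the collar a stalk of 12 mm diameter to z = -54 mm, then a sprung head (14 mm thick) ending at z = -85 mm.
- handle (a point): on the swab's axis at z = 40 mm, where to grip it: square handle 22 x 22 mm, sides along the swab's x and y, from z = 5 to 70 mm (the other two tools have a round and a flat handle). About 60 N of grip keeps it from slipping.
- tip (a point): centre of the ball end (radius 7 mm) of the swab's head, on the axis at z = -78 mm of the swab when free. The head is sprung along the axis: it starts to give at 1.5 N, then 0.25 N per mm, and can give 10 mm (4 N); 3 to 5 mm is a good light pressure.
- rack: steel tool rack 220 x 70 mm, fixed; origin under its centre, x along its length, yaw near 0. Its top plate (upper face 102 mm above the bench) has three holes of 20 mm at x = -70, 0 and 70 mm in which swab, brush and scraper hang by their collars, in any order.
- filler: grey desk-top filling machine, hopper taken off, fixed; origin on the bench under the middle of its foot; front is its own -x and looks to the robot's right (yaw about +90 degrees), its y points towards the robot. Drip plate 260 x 170 mm (x by y), upper face at z = 30 mm. On it the column, 120 mm wide (y), x = -20 to 120 mm, z = 30 to 190 mm, with an upright front face.
- head_edge (a point): middle of the lower front edge of the filler's head, which leans out over the seam: x = -65, z = 225 mm of the filler; 110 mm wide, underside sloping back to the column at z = 190 mm, top z = 335 mm. Above it a nozzle pipe to x = -95 mm with a spout at x = -82 mm down to z = 262 mm. A swab leaning about 38 degrees (30 to 45) back from the column reaches the seam with room for the gripper.
- seam_far (a point): end of the thin dark sealing bead (the seam) far from the robot (larger world x), in the inside corner of drip plate and column face: x = -20, y = -55, z = 30 mm of the filler. The bead is 4 mm high, soft, and cannot be felt; the ball touches plate and face when its centre is 7 mm from both.
- seam_near (a point): the other end of the seam, near the robot: x = -20, y = 55, z = 30 mm of the filler. The seam is straight, 110 mm long.
- reader: white bench-top hygiene reader 170 x 200 mm (x by y), fixed; origin on the bench under its middle; its low front is its own -x and looks to the robot's left (yaw about -90 degrees), its y points away from the robot. Flat deck sloping at 30 degrees, 70 mm high in front, 168 mm at the back; on it a dark display, the well (at y = 48 mm) and the key (at y = -48 mm).
- well: the reader's well: square grey bezel 52 x 52 mm, 8 mm proud of the deck. Origin: centre of the hole at the bezel's upper face, where the collar is to sit; z points straight out, square to the deck, 30 degrees from vertical. Hole 20 mm wide with 3 mm chamfer; dust flap 9 mm below the face; 21 mm wide and 95 mm deep below, so the swab goes in up to its collar without touching bottom.
- flap (a joint): sprung dust flap in the well (25 mm long, hinged at the side of the hole up the slope, swings inwards): 0 shut, 1.57 rad fully open, closes by itself; the swab pushes it open with about 2 N and holds it at about 1.1 rad.
- key (a joint): travel of the reader's key in m: 0 up, 0.006 fully down; springs back; takes 1.5 N to start and 5 N to go fully down.
- key_top (a point): centre of the key's top face (32 mm diameter grey round key in a 48 mm ring), 18 mm above the deck along the deck's normal (parallel to the well's z); it is pressed against that normal. Well and key are 96 mm apart.
- brush: nozzle brush in the rack with a round waisted handle, 80 mm above its collar; origin at the collar's underside, as on the swab. Leave alone.
- scraper: scraper in the rack with a flat handle 34 x 10 mm, 65 mm above its collar; origin at the collar's underside. Leave alone.
- bottle: white bottle, 52 mm diameter, 125 mm high, standing on the bench; origin under its centre. Leave alone.
- jar: white lidded jar, 68 mm diameter, 60 mm high, standing on the bench; origin under its centre. Leave alone.
There are look-alikes about, which are no part of the job. Of the things shaped like the rack, the steel one is meant.

How it is judged (in metres and radians):
On the way, in this order (a step that is already met when the one before it is completed fails the run):
1. the swab is drawn up clear of the rack (z of tip in the frame of rack above 0.115 m), for 0.1 s.
2. its tip rests in the joint at the far end of the seam (within 7 mm) (x of tip in the frame of filler above -0.034 m and z of tip in the frame of filler below 0.044 m and contact force between swab and filler above 0.2 N and y of tip in the frame of filler between -0.064 and -0.048 m), for 0.1 s.
3. still in the joint and in touch, 1 fifth(s) of the way along (x of tip in the frame of filler above -0.034 m and z of tip in the frame of filler below 0.044 m and contact force between swab and filler above 0.2 N and y of tip in the frame of filler between -0.039 and -0.027 m), for 0.04 s.
4. still in the joint and in touch, 2 fifth(s) of the way along (x of tip in the frame of filler above -0.034 m and z of tip in the frame of filler below 0.044 m and contact force between swab and filler above 0.2 N and y of tip in the frame of filler between -0.017 and -0.005 m), for 0.04 s.
5. still in the joint and in touch, 3 fifth(s) of the way along (x of tip in the frame of filler above -0.034 m and z of tip in the frame of filler below 0.044 m and contact force between swab and filler above 0.2 N and y of tip in the frame of filler between 0.005 and 0.017 m), for 0.04 s.
6. still in the joint and in touch, 4 fifth(s) of the way along (x of tip in the frame of filler above -0.034 m and z of tip in the frame of filler below 0.044 m and contact force between swab and filler above 0.2 N and y of tip in the frame of filler between 0.027 and 0.039 m), for 0.04 s.
7. in the joint at the near end of the seam (within 7 mm) (x of tip in the frame of filler above -0.034 m and z of tip in the frame of filler below 0.044 m and contact force between swab and filler above 0.2 N and y of tip in the frame of filler between 0.048 and 0.064 m), for 0.1 s.
8. the swab holds the dust flap open, its tip at least 25 mm inside the well (value of joint flap above 0.6 rad and z of tip in the frame of well below -0.025 m and distance between swab and well below 0.07 m), for 0.05 s.
9. the swab is home in the well, collar on the bezel (within 5 mm), and let go (z of swab in the frame of well between -0.004 and 0.005 m and distance between swab and well below 0.009 m and angle between the z axis of swab and the z axis of well, either way round below 0.15 rad and contact force between the fingers and swab below 0.1 N and linear speed of swab below 0.02 m/s), for 0.2 s.
10. the key is pressed down (at least 4 of its 6 mm) (value of joint key above 0.004 m), for 0.05 s.
At the end, for the whole second after the job is handed in: The swab rests in the reader's well with its collar on the bezel (origin within 9 mm of the well's and no more than 5 mm above it, axes within 8.5 degrees), released and at rest; the key is up again; brush, scraper, bottle and jar are within 30 mm of where they stood (z of swab in the frame of well between -0.004 and 0.005 m and distance between swab and well below 0.009 m and angle between the z axis of swab and the z axis of well, either way round below 0.15 rad and linear speed of swab below 0.02 m/s and value of joint key below 0.002 m and distance of each of brush, scraper, bottle, jar from where it was at the start of the episode below 0.03 m); the robot touches nothing.
It fails at once if the swab moves faster than 80 mm/s while its tip rubs along the seam between its ends (contact force between swab and filler above 0.5 N and y of tip in the frame of filler between -0.048 and 0.048 m and linear speed of swab above 0.08 m/s).
It fails at once if the swab is pressed on the filler with more than 15 N (contact force between swab and filler above 15 N).
It fails at once if the swab's tip is lifted out of the joint part-way along the seam (more than about 10 mm) (y of tip in the frame of filler between -0.038 and 0.038 m and x of tip in the frame of filler above -0.055 m and z of tip in the frame of filler below 0.065 m and (x of tip in the frame of filler below -0.042 m or z of tip in the frame of filler above 0.052 m)).
It fails at once if the brush or the scraper is moved by more than 30 mm or tipped (distance of any of brush, scraper from where it was at the start of the episode above 0.03 m or angle between any of brush, scraper's own z axis and vertical above 0.35 rad).
It fails at once if the bottle or the jar is moved by more than 30 mm or tipped (distance of any of bottle, jar from where it was at the start of the episode above 0.03 m or angle between any of bottle, jar's own z axis and vertical above 0.35 rad).
It also fails if it takes over 67 s, if anything falls off the work surface, if the arm or the gripper's body presses on something with over 40 N, if the wrist force passes 120 N, or if a joint passes its speed limit or range.

## Robot

A 7-joint arm with a two-finger parallel gripper is mounted at the origin on the work surface. World frame = base frame: x ahead of the robot, y to its left, z up, the work surface at z = 0. Lengths are in mm, angles in rad, forces in N, time in s.
With the tool pointing down it reaches from about 400 to 875 mm from the base axis. Payload 6.5 kg.
Tool frame: the origin (TCP) lies on the centre line of the jaws, within the pads' length; the fingertips stand 11 mm ahead of it and the grasp point (between the pads) lies 8 mm behind it; z points along the fingers, y is the line along which they close (so a half turn about z gives the same grasp; the last joint's range is limited). The gripper opens to 85 mm and grips with 20 to 120 N. Pads are 22 mm wide; open, the fingers measure 114 mm over their backs; the gripper's body (76 mm by 85 mm) begins 54 mm behind the grasp point. The pads swing forward as they close: fully open they stand 13 mm farther back than shut.
Start: joints at [-1.247, 0.536, -0.004, 1.538, 0.003, 1.067, -0.071], TCP at [246.997, 601.234, 242.29] pointing down, gripper open.
Joint ranges: [-2.7, 2.7], [-0.37, 2.16], [-1.27, 1.26], [0.24, 2.4], [-1.31, 4.45], [0.19, 1.91], [-2.76, 2.76]. Speed limits (rad/s): [2.39, 2.39, 3.14, 3.14, 3.14, 3.14, 3.14].

## Interface

Orientations are given as [roll, pitch, yaw] about the fixed x, y, z axes, in that order (R = Rz(yaw) Ry(pitch) Rx(roll)).
In Python, from rig import * gives the robot as it stands.
- The arm moves only by the tool send_rows, never from a script. Its argument "moves" is a list of rows, each a list of 3 entries, a list of its own where there are three numbers: the shift along the world's x, y, z in cm, then the turn, a rotation vector about the world's x, y, z in units of 6 degrees (1.0 is 6 degrees), then the closure, from 0 (fully open) to 1 (shut). A call has 1 to 5 rows; each row is the pose to reach, as a shift and turn from the pose commanded when the call began; what a row does not reach only later rows make up. A row lasts 1/12 s, in which the tool goes at most 41.7 mm and 7.16 degrees, less where a joint would pass 70% of its speed; a pose out of reach is approached as far as the arm can. A call with a gripper value outside its range is refused whole. The fingers move at their own pace and stop on an object; the grip force is fixed at half the most. Time passes only in rows, so rows that repeat a pose let the fingers close. It gives the time, the measured TCP pose, the force, the opening and the grip force at its end, in the units of the state.
- read_state(): the state, without advancing time (a new reading comes with each control period).
- grab_frame(name): name is "scene" or "top" or "wrist"; returns a dict with "pixels" (480x640x3 uint8, blue, green, red), "range_z" (480x640 float32, mm along the optical axis (not along the pixel's ray), 0 where there is no reading), "fx", "fy", "cx", "cy" (pixels), "k1" (the pictures are not rectified: a ray, as slopes to the right and down, at radius r is drawn at 1 + k1 r^2 times it, then the intrinsics apply), "eye" and "rotation" of the camera in the world; the wrist camera has in their place "tool_from_camera" (4x4, takes a point from camera to tool coordinates, whose origin is the TCP and whose axes are the flange's). Camera axes: x right, y down, z forward; pixel columns grow to the right and rows downward; lengths in mm; the calibration is good to about 2 mm. A picture is of the moment at which its call begins: read the wrist's pose just before it.
- close_job(): hands the job in; it is judged then, once.
The state is a dict: "clock": time; "q": joint angles; "dq": joint speeds; "effort": joint torques, N m; "tool_pos": TCP position; "orientation": TCP orientation; "wrist_force": force on the tool from outside, world axes, zero at the start; "ft_torque": the same for the moment, N m; "grip_width": opening from 0.0 (shut) to 1.0 (fully open); "finger_force": force on a finger pad.
Only numpy, scipy, OpenCV 4.12 (cv2) and the standard library are available. Lean on these libraries where they do the work, as an engineer would, in place of code of your own. Each camera call takes 0.05 s, during which the arm holds its last target. There are 200 camera calls.

## Working session

There is one attempt and no reset: what is moved stays moved. The work goes in short steps, Python scripts to look and compute and a tool call to move; the robot and the scene stay as the last step left them, time stands still between calls to the robot, and variables do not carry over. Pictures are saved under pics/ and viewed, at most 10 in all, crops included, and the job is handed in when it is done.

Besides the shell and the picture viewer there is one more tool, called after ">>>" by a JSON object that holds its "method" and its "body", one argument or row to a line. send_rows: Moves the arm, as the interface text tells. Its arguments: {"type":"object","properties":{"moves":{"type":"array"}},"required":["moves"]}

```bash
mkdir -p pics; ls
cat > h.py <<'E'
from rig import *
import numpy as np, cv2, pickle
from scipy.spatial.transform import Rotation as R
def snap(n,f):
    s=read_state(); g=grab_frame(n); g['state']=s
    if n=='wrist':
        T=np.array(g['tool_from_camera']); Rt=R.from_euler('xyz',s['orientation']).as_matrix()
        g['rotation']=Rt@T[:3,:3]; g['eye']=np.array(s['tool_pos'])+Rt@T[:3,3]
    cv2.imwrite('pics/%s.png'%f,g['pixels']); pickle.dump(g,open(f+'.pkl','wb')); return g
def load(f): return pickle.load(open(f+'.pkl','rb'))
def ray(g,u,v):
    d=np.array([(u-g['cx'])/g['fx'],(v-g['cy'])/g['fy']]); s=d.copy()
    for _ in range(20): s=d/(1+g['k1']*(s@s))
    return np.array(g['rotation'])@np.array([s[0],s[1],1.]), np.array(g['eye'],float)
def onz(g,u,v,z):
    d,e=ray(g,u,v); return e+d*(z-e[2])/d[2]
def dep(g,u,v):
    d,e=ray(g,u,v); return e+d*g['range_z'][int(round(v)),int(round(u))]
def two(a,b):
    d1,e1=a;d2,e2=b
    s=np.linalg.lstsq(np.c_[d1,-d2],e2-e1,rcond=None)[0]
    p,q=e1+s[0]*d1,e2+s[1]*d2
    return (p+q)/2,np.linalg.norm(p-q)
def proj(g,p):
    c=np.array(g['rotation']).T@(np.array(p)-g['eye']); s=c[:2]/c[2]; s=s*(1+g['k1']*(s@s))
    return g['fx']*s[0]+g['cx'],g['fy']*s[1]+g['cy']
E
python3 - <<'E'
from h import *
for n in('scene','top'):
    g=snap(n,n+'0'); print(n,g['eye'],np.round(g['rotation'],2).tolist(),g['fx'],g['k1'])
s=read_state();print(s)
E
```

```text
pics
scene [ 902.60779491 -710.62073007  724.80366741] [-2.18, -0.02, 0.46] 537.2402037211566 -0.08846785892327873
top [ 340.56275518  -12.73921935 1224.09275144] [-2.95, 0.02, -1.59] 610.9634322131864 -0.15902171948682187
{'clock': 0.1, 'q': array([-1.24719184,  0.53712918, -0.00446616,  1.53877284,  0.00258265,
        1.06730969, -0.07120646]), 'dq': array([ 0.00114765, -0.0019869 ,  0.00136575, -0.00385996,  0.00169223,
        0.00147629,  0.00141077]), 'effort': array([ 2.59947701e-03, -5.84563315e+01,  1.05186604e+00, -2.59773159e+01,
        1.25971501e-02,  4.57636328e-03, -1.53225134e-06]), 'tool_pos': array([246.78419996, 600.72388197, 241.47587143]), 'orientation': array([-3.13998173e+00,  8.97837850e-05,  2.75186877e+00]), 'wrist_force': array([-0.25237863, -0.14405054, -0.34491995]), 'ft_torque': array([-0.01214361, -0.03023436, -0.01586191]), 'finger_force': 0.0, 'grip_width': 1.0034094552553459}
```

```bash
sed -i "s/    cv2.imwrite/    if np.ndim(g['rotation'])==1: g['rotation']=R.from_euler('xyz',g['rotation']).as_matrix()\n    cv2.imwrite/" h.py
python3 - <<'E'
from h import *
for n in('scene','top'):
    g=load(n+'0'); g['rotation']=R.from_euler('xyz',g['rotation']).as_matrix(); pickle.dump(g,open(n+'0.pkl','wb'))
E
```

```text
(no output)
```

View pics/scene0.png

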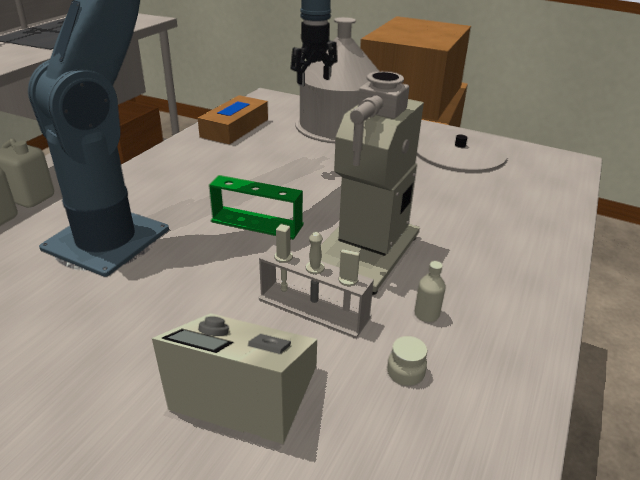

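View pics/top0.png

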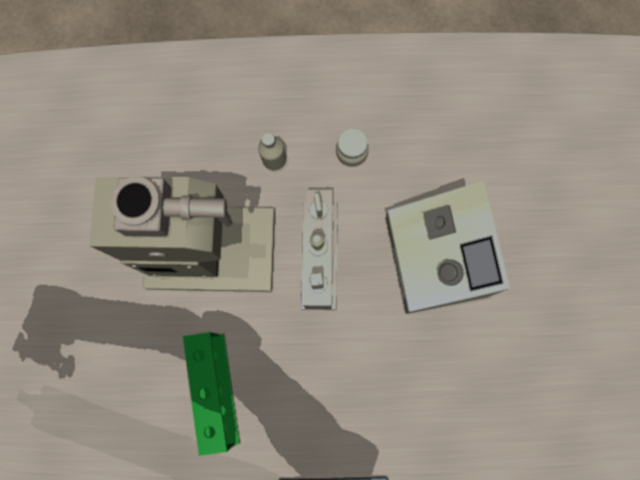

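The steel rack is at scene (315,285) and top (318,248); the green one at scene (255,205) and top (210,393) is a look-alike. There are three tools in the steel rack. In the top view they are at (317,279) squarish, (318,240) round and (317,205) narrow and flat; in the scene view at (283,240), (316,250) and (349,265). The square one nearest the robot fits the swab, and I'll confirm that in a crop.

Run:
```python
from h import *
a=load('scene0')['pixels'][215:335,240:390]; b=load('top0')['pixels'][180:315,260:520]
A=cv2.resize(a,None,fx=4,fy=4,interpolation=2);B=cv2.resize(b,None,fx=3,fy=3,interpolation=2)
A=cv2.resize(A,(400,320));B=cv2.resize(B,(800-20,405)); 
c=np.zeros((590,800,3),np.uint8); 
cv2.imwrite('pics/c1.png',np.vstack([cv2.resize(np.hstack([a,load('scene0')['pixels'][310:430,140:290]]),(780,312),interpolation=2),cv2.resize(b,(780,285)) if 0 else cv2.resize(load('top0')['pixels'][180:275,260:520],(780,285),interpolation=2)]))
g=load('top0'); s=load('scene0')
for n,u,v in [('h1',317,279),('h2',318,240),('h3',317,205),('rackplate',311,295),('plate',235,278),('plate2',265,220),('deck',420,270),('deckhi',420,195),('bezel',440,222),('key',451,271),('face',240,240)]:
    print(n,np.round(dep(g,u,v),1))
for n,u,v in [('h1',283,228),('h2',316,235),('h3',349,252),('bez',270,343),('key',213,322)]:
    print(n,np.round(dep(s,u,v),1))
```

```text
h1 [ 340.6  -12.7 1224.1]
h2 [544.6  12.9 180.1]
h3 [610.   13.5 170.3]
rackplate [457.8  30.2  94.4]
plate [502.  182.9  28.3]
plate2 [617.9 122.4  29.4]
deck [ 500.  -175.4   87.7]
deckhi [ 670.1 -196.9   -3.4]
bezel [ 584.5 -213.1  118.6]
key [ 488.9 -223.5  141.9]
face [577.4 172.2  33.8]
h1 [481.1  16.7 169.7]
h2 [553.5   9.6 181.5]
h3 [619.   10.4 165.7]
bez [ 582.3 -205.   114.8]
key [ 495.6 -231.   142.7]
```

View pics/c1.png

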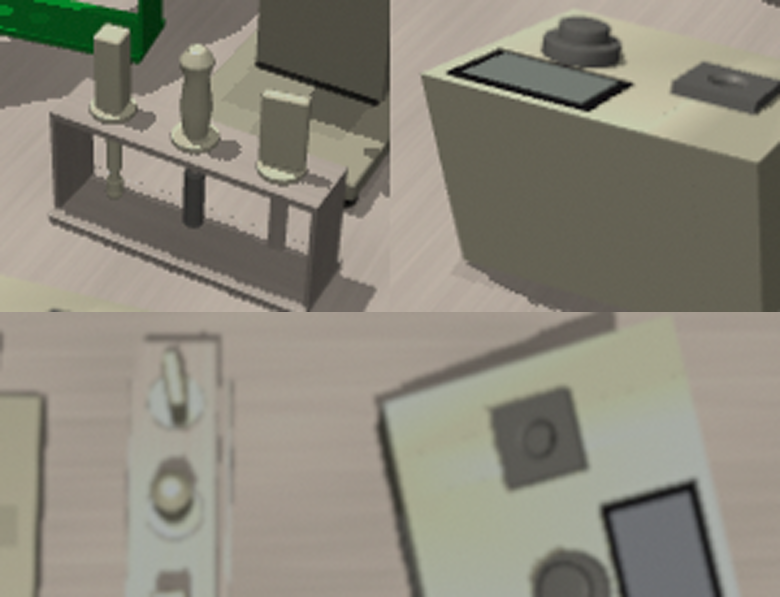

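The crop confirms it. The near tool (scene 283,240) has a square handle, a thin white stalk and a ball head, so it is the swab; the middle one is the round brush and the far one the flat scraper. The dark seam shows in the scene view from about (339,240) to (385,255). Next I'll measure all of these.

Run:
```python
from h import *
g=load('top0'); s=load('scene0')
# seam in scene
gr=s['pixels'].max(2); roi=np.zeros_like(gr); roi[228:262,332:392]=1
m=((gr<35)&(roi>0)).astype(np.uint8)
n,l,st,c=cv2.connectedComponentsWithStats(m)
k=1+st[1:,4].argmax(); ys,xs=np.where(l==k); print('seam px',st[k],c[k])
x0,x1=xs.min(),xs.max()
for x in (x0,x1): v=ys[xs==x].mean(); print(x,v,np.round(onz(s,x,v,32),1),np.round(dep(s,x,v),1))
# all depth clouds
def cloud(g):
    v,u=np.mgrid[0:480,0:640]; d=np.stack([(u-g['cx'])/g['fx'],(v-g['cy'])/g['fy']],-1); q=d.copy()
    for _ in range(20): q=d/(1+g['k1']*(q**2).sum(-1,keepdims=True))
    P=np.concatenate([q,np.ones(q.shape[:2]+(1,))],-1)*g['range_z'][...,None]
    return P@np.array(g['rotation']).T+g['eye']
T=cloud(g);S=cloud(s)
# column face scene
def plane(p):
    for _ in range(4):
        c=p.mean(0);n=np.linalg.svd(p-c,full_matrices=False)[2][2];d=abs((p-c)@n);p=p[d<max(2*d.mean(),1)]
    return c,n*np.sign(n[2] if abs(n[2])>.3 else -n[1]),d.mean(),len(p)
print('face',plane(S[205:235,350:385].reshape(-1,3)))
print('plateT',plane(T[225:280,240:262].reshape(-1,3)))
P=T[195:300,395:500].reshape(-1,3); P=P[(P[:,2]>60)]
print('deck',plane(P))
b=T[205:238,424:456]; print('bezelz',np.median(b.reshape(-1,3),0))
# bezel mask
gr=g['pixels'].max(2); 
for nm,(r0,r1,c0,c1) in dict(bezel=(200,245,418,462),key=(252,292,432,466)).items():
    sub=gr[r0:r1,c0:c1]; t,mm=cv2.threshold(sub,0,255,cv2.THRESH_BINARY_INV+cv2.THRESH_OTSU)
    n,l,st,c=cv2.connectedComponentsWithStats(mm); k=1+st[1:,4].argmax(); 
    cn=max(cv2.findContours((l==k).astype(np.uint8),0,2)[0],key=cv2.contourArea)
    r=cv2.minAreaRect(cn); print(nm,t,r[0][0]+c0,r[0][1]+r0,r[1],r[2])
```

```text
seam px [339 239  46  16  80] [363.5125 247.25  ]
339 239.0 [510.8 218.2  32. ] [511.2 217.2  32.8]
384 254.0 [622.2 212.5  32. ] [622.4 212.   32.4]
face (array([574.3329862 , 217.47195019, 104.14980126]), array([-0.04344368, -0.99905489, -0.00140198]), np.float64(0.9523247226229854), 764)
plateT (array([552.88384435, 151.24136421,  33.02363436]), array([-0.00172513, -0.98995627, -0.14136341]), np.float64(10.923462140034221), 1210)
deck (array([ 534.93040474, -223.84030784,  120.0179974 ]), array([-0.07730639,  0.49784122,  0.86381586]), np.float64(1.4646832022789487), 7035)
bezelz [ 585.18786644 -211.44234696  122.50901667]
bezel 129.0 438.9117660522461 221.64705657958984 (29.34680938720703, 28.619203567504883) 75.96376037597656
key 127.0 450.0 272.0 (26.0, 26.0) 90.0
```

Run:
```python
from h import *
g=load('top0'); s=load('scene0')
n=np.array([-0.0773,.4978,.8638]);n/=np.linalg.norm(n);c=np.array([534.93,-223.84,120.02])
def onp(g,u,v,h):
    d,e=ray(g,u,v);return e+d*((c+n*h-e)@n)/(d@n)
W=onp(g,438.9,221.6,8);K=onp(g,450,272,12);print('well',W,'key(ring)',K,np.linalg.norm(W-K))
for nm,P,h in(('w',W,8),('k',K,12)): print(proj(s,P))
# scene bezel/key masks
gr=s['pixels'].max(2)
for nm,(r0,r1,c0,c1) in dict(bezel=(330,356,244,296),keytop=(315,332,198,230)).items():
    sub=gr[r0:r1,c0:c1]; t,mm=cv2.threshold(sub,0,255,cv2.THRESH_BINARY_INV+cv2.THRESH_OTSU)
    k=cv2.connectedComponentsWithStats(mm); i=1+k[2][1:,4].argmax(); print(nm,t,k[2][i]+np.array([c0,r0,0,0,0]),k[3][i]+[c0,r0])
# handle tops
print('swab top two-view', two(ray(g,317,273.5),ray(s,283.5,228)))
# handle bright component top view
for (r0,r1,c0,c1) in [(266,292,305,330)]:
    print(g['pixels'][r0:r1:2,c0:c1:2].max(2))
print(dep(g,311,295),[np.round(dep(g,317,v),0).tolist() for v in (270,272,274,276,278)])
```

```text
well [ 583.79455903 -209.8478395   125.59033479] key(ring) [ 488.80051782 -223.86542412  129.79822478] 96.1148629659183
(np.float64(269.0328339520899), np.float64(340.41579411951767))
(np.float64(212.8900045662387), np.float64(323.80435788066086))
bezel 132.0 [248 334  43  20 545] [269.66788991 343.49724771]
keytop 132.0 [198 317  32  15 381] [213.15485564 324.90813648]
swab top two-view (array([485.31877835,  15.00529219, 172.34335845]), np.float64(3.7865655520041215))
[[172 171 171 171 148 144 142 141 132 159 172 169 171]
 [171 170 171 161 125 118 120 122 122 142 171 171 172]
 [171 171 172 157 120 119 121 121 122 139 171 171 171]
 [171 172 169 152 122 116 124 128 123 137 171 170 171]
 [172 170 164 156 159 160 166 167 142 135 172 170 171]
 [171 171 161 167 172 173 172 171 148 135 163 169 171]
 [172 170 149 163 171 172 171 172 157 136 149 162 170]
 [171 168 154 161 174 174 174 175 162 136 166 163 170]
 [171 170 154 158 178 178 168 162 167 136 169 149 169]
 [171 170 165 157 162 161 150 131 125 126 171 156 169]
 [171 171 167 128  92  91  90  82  78 121 169 167 169]
 [171 170 167 152 102  99 104 110 121 150 161 171 171]
 [171 171 170 169 161 162 167 168 167 161 161 171 170]]
[457.79169423  30.22083973  94.38957352] [[503.0, 18.0, 101.0], [490.0, 16.0, 169.0], [485.0, 16.0, 176.0], [483.0, 16.0, 169.0], [479.0, 16.0, 172.0]]
```

>>> {"method": "send_rows", "body": {
  "moves": [
    [[3,-12,5],[0,0,-1],0],
    [[6,-16,8],[0,0,-2],0],
    [[9,-20,8],[0,0,-3],0],
    [[12,-24,8],[0,0,-4],0],
    [[14,-28,8],[0,0,-5],0]
  ]
}}

```text
clock: 0.52
tool_pos: [330.4, 421.5, 304.9]
orientation: [3.141, -0.001, 2.224]
wrist_force: [0.6, 1.2, 0.1]
grip_width: 1.002
finger_force: 0.0
```

>>> {"method": "send_rows", "body": {
  "moves": [
    [[2,-4,2],[0,0,1],0],
    [[2,-8,2],[0,0,2],0],
    [[3,-12,2],[0,0,3],0],
    [[4,-16,2],[0,0,4],0],
    [[5,-20,2],[0,0,5],0]
  ]
}}

```text
clock: 0.93
tool_pos: [378.7, 224.5, 324.0]
orientation: [3.142, -0.0, 2.755]
wrist_force: [1.5, 0.5, -0.1]
grip_width: 1.002
finger_force: 0.0
```

```bash
python3 -c "
from h import *
s=read_state();print(np.round(s['tool_pos'],1),np.round(s['orientation'],3),np.round(s['q'],2))"
```

```text
[378.7 224.5 324. ] [ 3.142 -0.     2.755] [-0.84  0.07  0.21  1.97 -0.02  1.1   0.57]
```

>>> {"method": "send_rows", "body": {
  "moves": [
    [[1,-4,0],[0,0,1],0],
    [[2,-8,0],[0,0,2],0],
    [[3,-12,0],[0,0,3],0],
    [[5,-16,0],[0,0,3.7],0],
    [[6,-20,0],[0,0,3.7],0]
  ]
}}

```text
clock: 1.35
tool_pos: [434.8, 40.0, 324.2]
orientation: [3.141, 0.001, -3.14]
wrist_force: [1.5, 0.7, -0.4]
grip_width: 1.002
finger_force: 0.0
```

>>> {"method": "send_rows", "body": {
  "moves": [
    [[0,0,0],[0,0,0],0.2],
    [[0,0,0],[0,0,0],0.2]
  ]
}}

```text
clock: 1.52
tool_pos: [434.6, 39.0, 324.0]
orientation: [-3.141, -0.0, 3.132]
wrist_force: [0.2, 0.6, -0.5]
grip_width: 0.803
finger_force: 0.0
```

```bash
python3 -c "
from h import *
snap('wrist','w1');s=read_state();print(np.round(s['tool_pos'],1),np.round(s['orientation'],3),np.round(s['q'],2))"
```

```text
[434.3  40.8 323.9] [ 3.141e+00 -1.000e-03  3.135e+00] [-0.58  0.06  0.4   1.99 -0.03  1.1   1.4 ]
```

View pics/w1.png

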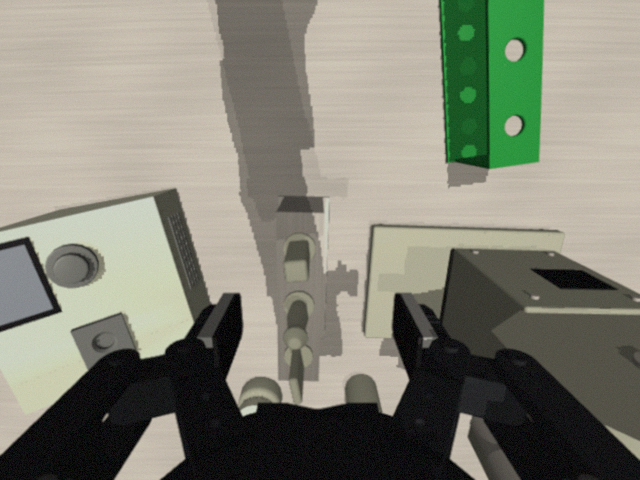

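The wrist view shows the swab handle in the steel rack at (297,260), the brush at (295,335) and the scraper at (297,385). The key is at (73,266), the bezel with its hole at (104,342) and the filler on the right. I'll enlarge this to measure.

Run:
```python
from h import *
g=load('w1');print(g['eye'])
p=g['pixels']
a=cv2.resize(p[225:300,270:330],(480,600),interpolation=2)
b=cv2.resize(p[235:310,45:105],None,fx=4,fy=4,interpolation=2);c=cv2.resize(p[305:380,75:135],None,fx=4,fy=4,interpolation=2)
cv2.imwrite('pics/c2.png',np.hstack([a,np.vstack([b,c])]))
```

```text
[358.79447454  40.45834739 455.52870267]
```

View pics/c2.png

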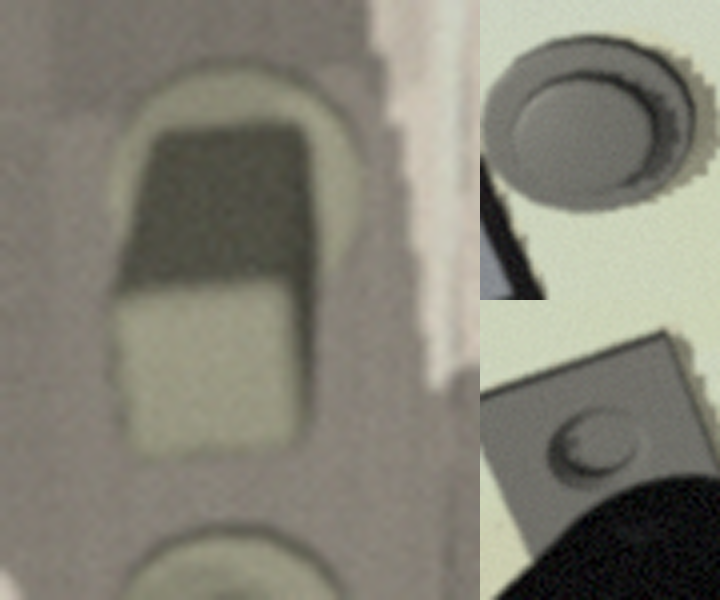

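The handle's top face is centred at (296.3,271.4) and yawed about +4.7°. The key top is at (71,267.8) and the well hole at (104.5,342.2).

Run:
```python
from h import *
g=load('top0'); s=load('scene0'); w=load('w1')
f=lambda x:np.round(x,1)
print('swab top/wrist',two(ray(g,316.5,279),ray(w,296.3,271.4)), 'scene/wrist',two(ray(s,283.5,228),ray(w,296.3,271.4)))
print(f(onz(w,296.3,271.4,172)),f(onz(g,316.5,279,172)),f(onz(s,283.5,228,172)))
# collar ring in crop centre approx (235,185)/8
print('collar',f(onz(w,270+235/8,225+190/8,107)))
n=np.array([-0.0773,.4978,.8638]);n/=np.linalg.norm(n);c=np.array([534.93,-223.84,120.02])
def onp(g,u,v,h):
    d,e=ray(g,u,v);return e+d*((c+n*h-e)@n)/(d@n)
print('well',f(onp(w,104.5,342.2,8)),'key',f(onp(w,71,267.8,18)))
print('well2',two(ray(g,438.9,221.6),ray(w,104.5,342.2)))
print('key top',f(onp(g,450,271.5,18)),f(onp(s,213.5,321.5,18)))
P=[]
for v in range(200,400,4):
  for u in range(20,200,4):
    q=dep(w,u,v)
    if 60<q[2]<200: P.append(q)
P=np.array(P)
for _ in range(8):
    cc=np.median(P,0) if _==0 else P.mean(0); nn=np.linalg.svd(P-P.mean(0))[2][2]; d=abs((P-P.mean(0))@nn); P=P[d<max(2*d.mean(),1.5)]
print('deck wrist',cc,nn,len(P),d.mean(),'off from c', (cc-c)@n)
```

```text
swab top/wrist (array([478.10894552,  18.66159826, 169.9641987 ]), np.float64(3.0312185924427384)) scene/wrist (array([479.98401456,  20.0376391 , 167.2613933 ]), np.float64(0.48382631098878837))
[477.8  20.2 172. ] [477.3  17.2 172. ] [483.7  14.1 172. ]
collar [478.3  19.7 107. ]
well [ 584.6 -208.3  124.7] key [ 488.1 -218.8  133.8]
well2 (array([ 584.92147484, -209.75021587,  123.37342731]), np.float64(1.6093373292172939))
key top [ 488.9 -222.7  136.1] [ 492.6 -226.2  138.4]
deck wrist [ 528.6410432  -207.32587122  111.14179603] [ 0.07837526 -0.4963889  -0.86455502] 1146 0.5818117460581855 off from c 1.0379131080713515
```

>>> {"method": "send_rows", "body": {
  "moves": [
    [[2,-1,0],[0,0,0.4],0.1],
    [[4.4,-2.1,0],[0,0,0.8],0.1],
    [[4.4,-2.1,-4],[0,0,0.8],0.1],
    [[4.4,-2.1,-8],[0,0,0.8],0.1],
    [[4.4,-2.1,-10],[0,0,0.8],0.1]
  ]
}}

```text
clock: 1.98
tool_pos: [476.2, 21.8, 220.3]
orientation: [-3.142, -0.005, -3.059]
wrist_force: [-1.2, 0.7, -0.8]
grip_width: 0.9
finger_force: 0.0
```

>>> {"method": "send_rows", "body": {
  "moves": [
    [[0,0,0],[0,0,0],0.1]
  ]
}}

```text
clock: 2.07
tool_pos: [474.9, 21.7, 219.8]
orientation: [-3.141, -0.009, -3.059]
wrist_force: [-0.6, 0.3, 0.2]
grip_width: 0.9
finger_force: 0.0
```

Run:
```python
from h import *
s=read_state();w=snap('wrist','w2');print(np.round(s['tool_pos'],1),np.round(s['orientation'],3),np.round(s['q'],2),w['eye'])
print([proj(w,(478,19.5,z)) for z in (172,107)])
p=proj(w,(478,19.5,172)); u,v=map(int,p)
c=w['pixels'][max(0,v-110):v+90,u-120:u+120]; cv2.imwrite('pics/c3.png',cv2.resize(c,None,fx=2.5,fy=2.5)); print(u-120,max(0,v-110))
```

```text
[474.9  21.7 219.8] [-3.141 -0.009 -3.059] [-0.49  0.29  0.42  2.02 -0.15  0.87  1.66] [400.46227268  16.33094831 352.02791515]
[(np.float64(311.71503470540085), np.float64(277.34946881139194)), (np.float64(313.0678153319997), np.float64(243.56570794092582))]
191 167
```

View pics/c3.png

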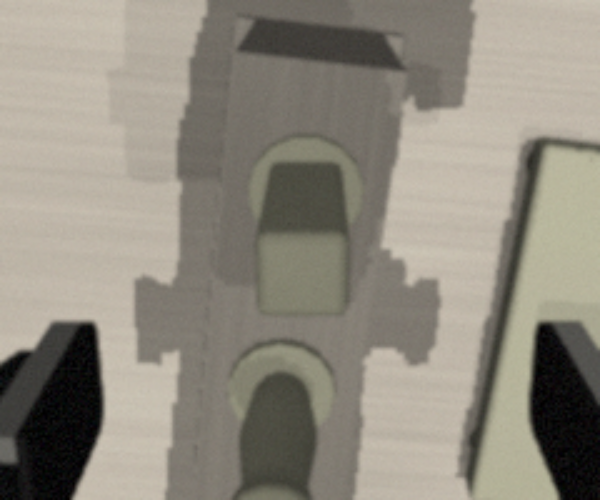

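The handle top is at (312.2,276.6), within 1 px of the prediction, and square to the jaws. I'll descend and grip.

>>> {"method": "send_rows", "body": {
  "moves": [
    [[0.3,-0.2,-2],[0,0,0],0.1],
    [[0.3,-0.2,-4.5],[0,0,0],0.1],
    [[0.3,-0.2,-7],[0,0,0],0.1],
    [[0.3,-0.2,-8.6],[0,0,0],0.1],
    [[0.3,-0.2,-8.6],[0,0,0],0.3]
  ]
}}

```text
clock: 2.53
tool_pos: [480.9, 19.4, 137.2]
orientation: [3.141, -0.002, -3.06]
wrist_force: [-0.4, -0.4, 0.3]
grip_width: 0.779
finger_force: 0.0
```

>>> {"method": "send_rows", "body": {
  "moves": [
    [[0,0,0],[0,0,0],1],
    [[0,0,0],[0,0,0],1],
    [[0,0,0],[0,0,0],1],
    [[0,0,0],[0,0,0],1],
    [[0,0,0],[0,0,0],1]
  ]
}}

```text
clock: 2.95
tool_pos: [482.8, 18.6, 139.8]
orientation: [3.141, 0.003, -3.062]
wrist_force: [-2.3, 1.3, 7.1]
grip_width: 0.247
finger_force: 58.3
```

>>> {"method": "send_rows", "body": {
  "moves": [
    [[0,0,0],[0,0,0],1],
    [[0,0,0],[0,0,0],1]
  ]
}}

```text
clock: 3.12
tool_pos: [482.8, 18.6, 139.8]
orientation: [3.141, 0.003, -3.062]
wrist_force: [-1.4, 1.4, 7.7]
grip_width: 0.246
finger_force: 58.3
```

>>> {"method": "send_rows", "body": {
  "moves": [
    [[0,0,1],[0,0,0],1],
    [[0,0,4],[0,0,0],1],
    [[0,0,8],[0,0,0],1],
    [[0,0,12],[0,0,0],1],
    [[0,0,15],[0,0,0],1]
  ]
}}

```text
clock: 3.53
tool_pos: [482.0, 17.7, 292.1]
orientation: [3.141, 0.003, -3.063]
wrist_force: [1.1, 0.0, -0.7]
grip_width: 0.247
finger_force: 76.1
```

>>> {"method": "send_rows", "body": {
  "moves": [
    [[1,0,0],[1,0,0],1],
    [[3,1,0],[2,0,0],1],
    [[5,2,0],[3,0,0],1],
    [[7,3,0],[4,0,0],1],
    [[8,3,-2],[5,0,0],1]
  ]
}}

```text
clock: 3.95
tool_pos: [566.3, 50.2, 273.4]
orientation: [2.614, 0.052, -3.07]
wrist_force: [0.2, 1.1, -0.5]
grip_width: 0.25
finger_force: 76.2
```

Run:
```python
from h import *
s=read_state();print(np.round(s['tool_pos'],1),np.round(s['orientation'],3),np.round(s['q'],2),s['grip_width'],s['finger_force'],s['wrist_force'])
```

```text
[566.3  50.2 273.4] [ 2.614  0.052 -3.07 ] [-0.15  0.44  0.36  1.77 -0.74  1.18  2.21] 0.2504839302010836 76.15993738174438 [ 0.22179148  1.14087365 -0.50008874]
```

```bash
cat >> h.py <<'E'
def axrot(zt):
    "min rotation (units of 6deg) taking tool z to zt"
    s=read_state();M=R.from_euler('xyz',s['orientation']).as_matrix();z=M[:,2];zt=np.array(zt)/np.linalg.norm(zt)
    c=np.cross(z,zt);a=np.arctan2(np.linalg.norm(c),z@zt);return c/np.linalg.norm(c)*np.degrees(a)/6,np.degrees(a)
SEAMZ=np.array([.616*.045,.616*.999,-.788])
WN=np.array([-0.0777,.4973,.8641])
E
python3 -c "
from h import *
print(axrot(SEAMZ))"
```

```text
(array([ 1.26921142, -0.16492936, -0.08415273]), np.float64(7.695876597949501))
```

>>> {"method": "send_rows", "body": {
  "moves": [
    [[2,1,-1],[0.5,0,0],1],
    [[4,2,-3.5],[1,-0.1,0],1],
    [[5,3.5,-6],[1.27,-0.16,-0.08],1],
    [[5,5,-9],[1.27,-0.16,-0.08],1],
    [[5,5.6,-10.5],[1.27,-0.16,-0.08],1]
  ]
}}

```text
clock: 4.37
tool_pos: [610.0, 106.0, 160.5]
orientation: [2.486, 0.061, -3.086]
wrist_force: [-0.2, 0.2, -1.9]
grip_width: 0.251
finger_force: 76.1
```

>>> {"method": "send_rows", "body": {
  "moves": [
    [[0,0,0],[0,0,0],1],
    [[0,0,0],[0,0,0],1]
  ]
}}

```text
clock: 4.53
tool_pos: [611.3, 104.1, 163.9]
orientation: [2.488, 0.064, -3.087]
wrist_force: [0.0, -0.5, -0.5]
grip_width: 0.247
finger_force: 76.1
```

Run:
```python
from h import *
s=read_state();print(np.round(s['tool_pos'],1),np.round(s['orientation'],3),np.round(s['q'],2),axrot(SEAMZ))
g=snap('scene','s2');z=R.from_euler('xyz',s['orientation']).as_matrix()[:,2]
t=s['tool_pos']+115.8*z;print('pred tip',t,proj(g,t),'seam far',proj(g,(622,213,32)))
u,v=map(int,proj(g,t)); c=g['pixels'][v-60:v+40,u-90:u+60]; cv2.imwrite('pics/c4.png',cv2.resize(c,None,fx=5,fy=5,interpolation=2)); print(u-90,v-60)
```

```text
[611.3 104.1 163.9] [ 2.488  0.064 -3.087] [-0.1   0.67  0.25  1.75 -0.97  1.07  2.39] (array([ 0.06238728, -0.07573771, -0.05695228]), np.float64(0.6807273392053899))
pred tip [613.40240647 174.81280171  72.17392054] (np.float64(375.5155727947697), np.float64(246.75534326732833)) seam far (np.float64(383.97746819497536), np.float64(253.85354628386864))
285 186
```

View pics/c4.png

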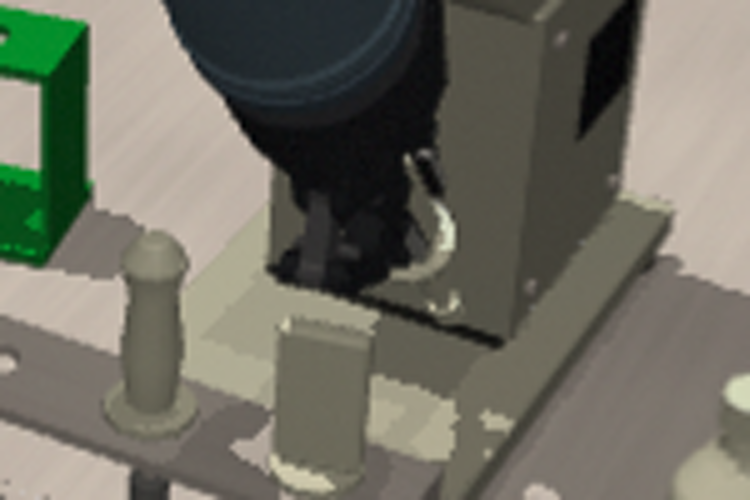

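The scene view shows the ball at about (374.4,245.6), and I predicted (375.5,246.8), so the tool-to-tip model holds. The seam's far end is at (385,254). I'll approach now.

>>> {"method": "send_rows", "body": {
  "moves": [
    [[0.4,0,0],[0,0,0],1],
    [[0.8,0.5,-0.6],[0,0,0],1],
    [[0.9,1.2,-1.3],[0,0,0],1],
    [[0.9,2,-2.2],[0,0,0],1],
    [[0.9,2.6,-2.8],[0,0,0],1]
  ]
}}

```text
clock: 5.0
tool_pos: [620.0, 131.8, 134.0]
orientation: [2.487, 0.064, -3.087]
wrist_force: [0.5, 0.3, -0.9]
grip_width: 0.247
finger_force: 76.1
```

>>> {"method": "send_rows", "body": {
  "moves": [
    [[0,0,0],[0,0,0],1],
    [[0,0,0],[0,0,0],1]
  ]
}}

```text
clock: 5.17
tool_pos: [619.8, 131.1, 134.4]
orientation: [2.487, 0.063, -3.087]
wrist_force: [0.7, -0.3, -0.6]
grip_width: 0.246
finger_force: 76.1
```

```bash
cat >> h.py <<'E'
def tip():
    s=read_state();z=R.from_euler('xyz',s['orientation']).as_matrix()[:,2];t=s['tool_pos']+115.8*z
    d=t-[566.5,217.8,30]
    print('t',round(s['clock'],2),'tip',np.round(t,1),'filler',np.round([d@[.045,.999,0]-20,d@[-.999,.045,0],t[2]],1),'F',np.round(s['wrist_force'],1),'M',np.round(s['ft_torque'],2),'q',np.round(s['q'],2))
    return t
E
python3 -c "
from h import *
tip();print(axrot(SEAMZ))"
```

```text
t 5.17 tip [621.7 201.8  42.7] filler [-33.5 -55.9  42.7] F [ 0.7 -0.3 -0.6] M [-0.82 -0.01  0.01] q [-0.12  0.72  0.22  1.74 -1.01  1.02  2.4 ]
(array([ 0.05709538, -0.08483787, -0.06424516]), np.float64(0.7246049696285052))
```

>>> {"method": "send_rows", "body": {
  "moves": [
    [[0,0.1,-0.3],[0,0,0],1],
    [[0,0.2,-0.6],[0,0,0],1],
    [[0,0.2,-0.6],[0,0,0],1]
  ]
}}

```text
clock: 5.42
tool_pos: [620.8, 131.9, 128.9]
orientation: [2.488, 0.065, -3.089]
wrist_force: [-0.1, -1.3, 0.8]
grip_width: 0.246
finger_force: 76.4
```

>>> {"method": "send_rows", "body": {
  "moves": [
    [[0,0.1,-0.1],[0,0,0],1],
    [[0,0.2,-0.2],[0,0,0],1],
    [[0,0.2,-0.2],[0,0,0],1]
  ]
}}

```text
clock: 5.67
tool_pos: [620.8, 134.0, 127.2]
orientation: [2.488, 0.065, -3.088]
wrist_force: [0.3, -1.1, 1.6]
grip_width: 0.246
finger_force: 76.5
```

```bash
python3 -c "
from h import *
tip()"
```

```text
t 5.67 tip [623.  204.6  35.5] filler [-30.6 -57.   35.5] F [ 0.3 -1.1  1.6] M [-0.75 -0.06 -0.09] q [-0.12  0.73  0.21  1.74 -1.02  1.    2.41]
```

>>> {"method": "send_rows", "body": {
  "moves": [
    [[0,0.1,0],[0,0,0],1],
    [[0,0.2,0],[0,0,0],1],
    [[0,0.2,0],[0,0,0],1]
  ]
}}

```text
clock: 5.92
tool_pos: [620.6, 136.4, 127.3]
orientation: [2.487, 0.065, -3.088]
wrist_force: [0.2, -1.5, 1.3]
grip_width: 0.255
finger_force: 76.5
```

>>> {"method": "send_rows", "body": {
  "moves": [
    [[0,0.1,0],[0,0,0],1],
    [[0,0.2,-0.1],[0,0,0],1],
    [[0,0.2,-0.1],[0,0,0],1]
  ]
}}

```text
clock: 6.17
tool_pos: [620.5, 138.5, 126.0]
orientation: [2.487, 0.065, -3.088]
wrist_force: [0.1, -1.6, 1.6]
grip_width: 0.241
finger_force: 76.5
```

```bash
python3 -c "
from h import *
tip()"
```

```text
t 6.17 tip [622.7 209.2  34.3] filler [-26.1 -56.5  34.3] F [ 0.1 -1.6  1.6] M [-0.64 -0.09 -0.08] q [-0.13  0.73  0.21  1.74 -1.02  1.    2.4 ]
```

>>> {"method": "send_rows", "body": {
  "moves": [
    [[0,0.1,-0.1],[0,0,0],1],
    [[0,0.1,-0.1],[0,0,0],1],
    [[0,0.1,-0.1],[0,0,0],1]
  ]
}}

```text
clock: 6.42
tool_pos: [620.6, 139.2, 125.1]
orientation: [2.487, 0.065, -3.088]
wrist_force: [-0.3, -2.0, 1.3]
grip_width: 0.245
finger_force: 76.5
```

>>> {"method": "send_rows", "body": {
  "moves": [
    [[-0.2,0.01,0],[0,0,0],1],
    [[-0.4,0.02,0],[0,0,0],1],
    [[-0.6,0.03,0],[0,0,0],1],
    [[-0.8,0.04,0],[0,0,0],1],
    [[-1.0,0.045,0],[0,0,0],1]
  ]
}}

```text
clock: 6.83
tool_pos: [610.6, 140.0, 125.5]
orientation: [2.487, 0.065, -3.088]
wrist_force: [2.3, 0.4, 2.4]
grip_width: 0.248
finger_force: 76.5
```

>>> {"method": "send_rows", "body": {
  "moves": [
    [[-0.2,0.01,0],[0,0,0],1],
    [[-0.4,0.02,0],[0,0,0],1],
    [[-0.6,0.03,0],[0,0,0],1],
    [[-0.8,0.04,0],[0,0,0],1],
    [[-1.0,0.045,0],[0,0,0],1]
  ]
}}

```text
clock: 7.25
tool_pos: [600.4, 140.2, 125.2]
orientation: [2.487, 0.065, -3.088]
wrist_force: [2.7, 0.3, 2.4]
grip_width: 0.246
finger_force: 76.5
```

```bash
python3 -c "
from h import *
tip();print(axrot(SEAMZ))"
```

```text
t 7.25 tip [602.5 210.8  33.5] filler [-25.3 -36.3  33.5] F [2.7 0.3 2.4] M [ 0.01 -0.65 -0.47] q [-0.13  0.71  0.2   1.8  -1.03  0.97  2.43]
(array([ 0.05961024, -0.06946826, -0.05215388]), np.float64(0.632117799451529))
```

>>> {"method": "send_rows", "body": {
  "moves": [
    [[-0.2,0.03,0],[0,0,0],1],
    [[-0.4,0.06,0],[0,0,0],1],
    [[-0.6,0.09,0],[0,0,0],1],
    [[-0.8,0.12,0],[0,0,0],1],
    [[-1.0,0.15,0],[0,0,0],1]
  ]
}}

```text
clock: 7.67
tool_pos: [590.3, 141.4, 125.0]
orientation: [2.488, 0.065, -3.088]
wrist_force: [1.4, -0.8, 3.0]
grip_width: 0.248
finger_force: 76.5
```

>>> {"method": "send_rows", "body": {
  "moves": [
    [[-0.2,0.01,0],[0,0,0],1],
    [[-0.4,0.02,0],[0,0,0],1],
    [[-0.6,0.03,0],[0,0,0],1],
    [[-0.8,0.04,0],[0,0,0],1],
    [[-1.0,0.045,0],[0,0,0],1]
  ]
}}

```text
clock: 8.08
tool_pos: [580.4, 142.1, 125.2]
orientation: [2.487, 0.065, -3.088]
wrist_force: [2.8, 0.5, 3.1]
grip_width: 0.247
finger_force: 76.5
```

>>> {"method": "send_rows", "body": {
  "moves": [
    [[-0.2,0.01,0],[0,0,0],1],
    [[-0.4,0.02,0],[0,0,0],1],
    [[-0.6,0.03,0],[0,0,0],1],
    [[-0.8,0.04,0],[0,0,0],1],
    [[-1.0,0.045,0],[0,0,0],1]
  ]
}}

```text
clock: 8.5
tool_pos: [570.3, 142.5, 125.1]
orientation: [2.487, 0.065, -3.088]
wrist_force: [2.6, -0.3, 3.0]
grip_width: 0.248
finger_force: 76.5
```

```bash
python3 -c "
from h import *
tip();print(axrot(SEAMZ))"
```

```text
t 8.5 tip [572.5 213.1  33.4] filler [-24.4  -6.2  33.4] F [ 2.6 -0.3  3. ] M [-0.1  -0.62 -0.44] q [-0.13  0.67  0.19  1.88 -1.05  0.94  2.47]
(array([ 0.06057749, -0.06955277, -0.05218585]), np.float64(0.6358466993295087))
```

>>> {"method": "send_rows", "body": {
  "moves": [
    [[-0.2,0.01,0],[0,0,0],1],
    [[-0.4,0.02,0],[0,0,0],1],
    [[-0.6,0.03,0],[0,0,0],1],
    [[-0.8,0.04,0],[0,0,0],1],
    [[-1.0,0.045,0],[0,0,0],1]
  ]
}}

```text
clock: 8.92
tool_pos: [560.4, 142.9, 125.1]
orientation: [2.488, 0.065, -3.088]
wrist_force: [2.3, -0.3, 3.1]
grip_width: 0.246
finger_force: 76.5
```

>>> {"method": "send_rows", "body": {
  "moves": [
    [[-0.2,0.01,0],[0,0,0],1],
    [[-0.4,0.02,0],[0,0,0],1],
    [[-0.6,0.03,0],[0,0,0],1],
    [[-0.8,0.04,0],[0,0,0],1],
    [[-1.0,0.045,0],[0,0,0],1]
  ]
}}

```text
clock: 9.33
tool_pos: [550.3, 143.4, 125.1]
orientation: [2.487, 0.065, -3.088]
wrist_force: [3.6, 0.0, 3.0]
grip_width: 0.251
finger_force: 76.5
```

>>> {"method": "send_rows", "body": {
  "moves": [
    [[-0.2,0.01,0],[0,0,0],1],
    [[-0.4,0.02,0],[0,0,0],1],
    [[-0.6,0.03,0],[0,0,0],1],
    [[-0.8,0.04,0],[0,0,0],1],
    [[-1.0,0.045,0],[0,0,0],1]
  ]
}}

```text
clock: 9.75
tool_pos: [540.4, 143.8, 125.1]
orientation: [2.487, 0.065, -3.088]
wrist_force: [2.5, -1.2, 1.2]
grip_width: 0.249
finger_force: 76.5
```

```bash
python3 -c "
from h import *
tip();print(axrot(SEAMZ))"
```

```text
t 9.75 tip [542.5 214.5  33.4] filler [-24.4  23.8  33.4] F [ 2.5 -1.2  1.2] M [-0.05 -0.53 -0.45] q [-0.12  0.63  0.18  1.96 -1.07  0.91  2.51]
(array([ 0.06075045, -0.06948318, -0.05212543]), np.float64(0.6359884020325576))
```

>>> {"method": "send_rows", "body": {
  "moves": [
    [[-0.2,0.01,0],[0,0,0],1],
    [[-0.4,0.02,0],[0,0,0],1],
    [[-0.6,0.03,0],[0,0,0],1],
    [[-0.8,0.04,0],[0,0,0],1],
    [[-1.0,0.045,0],[0,0,0],1]
  ]
}}

```text
clock: 10.17
tool_pos: [530.3, 144.3, 125.1]
orientation: [2.487, 0.065, -3.088]
wrist_force: [2.2, 0.0, 2.8]
grip_width: 0.246
finger_force: 76.5
```

>>> {"method": "send_rows", "body": {
  "moves": [
    [[-0.2,0.01,0],[0,0,0],1],
    [[-0.4,0.02,0],[0,0,0],1],
    [[-0.6,0.03,0],[0,0,0],1],
    [[-0.8,0.04,0],[0,0,0],1],
    [[-1.0,0.045,0],[0,0,0],1]
  ]
}}

```text
clock: 10.58
tool_pos: [520.3, 144.8, 125.1]
orientation: [2.487, 0.065, -3.088]
wrist_force: [1.5, 0.2, 2.3]
grip_width: 0.248
finger_force: 76.5
```

>>> {"method": "send_rows", "body": {
  "moves": [
    [[-0.2,0.01,0],[0,0,0],1],
    [[-0.4,0.02,0],[0,0,0],1],
    [[-0.6,0.03,0],[0,0,0],1],
    [[-0.8,0.04,0],[0,0,0],1],
    [[-1.0,0.045,0],[0,0,0],1]
  ]
}}

```text
clock: 11.0
tool_pos: [510.3, 145.2, 125.1]
orientation: [2.487, 0.065, -3.088]
wrist_force: [2.0, -0.2, 2.9]
grip_width: 0.248
finger_force: 76.5
```

>>> {"method": "send_rows", "body": {
  "moves": [
    [[-0.1,0,0],[0,0,0],1],
    [[-0.2,0.01,0],[0,0,0],1],
    [[-0.2,0.01,0],[0,0,0],1],
    [[-0.2,0.01,0],[0,0,0],1],
    [[-0.2,0.01,0],[0,0,0],1]
  ]
}}

```text
clock: 11.42
tool_pos: [508.2, 145.3, 125.0]
orientation: [2.487, 0.064, -3.087]
wrist_force: [1.8, -0.8, 3.2]
grip_width: 0.249
finger_force: 76.6
```

```bash
python3 -c "
from h import *
tip();print(axrot(SEAMZ),axrot(-WN))"
```

```text
t 11.42 tip [510.3 216.   33.3] filler [-24.3  56.1  33.3] F [ 1.8 -0.8  3.2] M [-0.08 -0.25 -0.24] q [-0.12  0.6   0.17  2.04 -1.09  0.88  2.55]
(array([ 0.05987322, -0.07481071, -0.05631679]), np.float64(0.6668649667350556)) (array([-11.22146109,  -0.56090213,  -0.68622948]), np.float64(67.53844537374033))
```

The seam stroke is complete, with light contact all along. Now I'll retreat and turn toward the reader.

>>> {"method": "send_rows", "body": {
  "moves": [
    [[-0.1,-0.6,0.8],[0,0,0],1],
    [[-0.2,-1.5,2],[0,0,0],1],
    [[-0.2,-3,4],[0,0,0],1],
    [[-0.2,-5,6.5],[0,0,0],1],
    [[-0.2,-7,9],[0,0,0],1]
  ]
}}

```text
clock: 11.83
tool_pos: [504.7, 74.1, 215.3]
orientation: [2.489, 0.061, -3.087]
wrist_force: [1.0, 0.2, 0.3]
grip_width: 0.246
finger_force: 76.1
```

>>> {"method": "send_rows", "body": {
  "moves": [
    [[0,-1,2.5],[-1.1,-0.05,-0.06],1],
    [[0,-2,5],[-2.2,-0.11,-0.13],1],
    [[0,-3,7.5],[-3.3,-0.16,-0.2],1],
    [[0,-4.5,9.5],[-4.4,-0.22,-0.27],1],
    [[0,-6,10.5],[-5.5,-0.27,-0.34],1]
  ]
}}

```text
clock: 12.25
tool_pos: [507.3, 13.2, 323.5]
orientation: [3.072, 0.067, -3.089]
wrist_force: [0.1, 0.4, -2.6]
grip_width: 0.248
finger_force: 76.2
```

>>> {"method": "send_rows", "body": {
  "moves": [
    [[1,-3,0],[-1.1,-0.05,-0.06],1],
    [[2,-6,0],[-2.2,-0.11,-0.13],1],
    [[3,-9,0],[-3.3,-0.16,-0.2],1],
    [[4,-12,0],[-4.4,-0.22,-0.27],1],
    [[5,-15,0],[-5.6,-0.28,-0.35],1]
  ]
}}

```text
clock: 12.67
tool_pos: [556.6, -137.1, 321.3]
orientation: [-2.624, 0.06, -3.088]
wrist_force: [-0.2, -0.8, -2.0]
grip_width: 0.247
finger_force: 76.2
```

>>> {"method": "send_rows", "body": {
  "moves": [
    [[0,0,0],[0,0,0],1],
    [[0,0,0],[0,0,0],1]
  ]
}}

```text
clock: 12.83
tool_pos: [555.4, -135.0, 319.0]
orientation: [-2.63, 0.056, -3.088]
wrist_force: [-0.5, 0.5, -1.4]
grip_width: 0.248
finger_force: 76.2
```

```bash
python3 -c "
from h import *
tip();s=read_state();print(s['tool_pos'],s['orientation'],axrot(-WN))"
```

```text
t 12.83 tip [ 564.  -191.3  218.2] filler [-428.8  -15.9  218.2] F [-0.5  0.5 -1.4] M [ 0.68  0.1  -0.03] q [-0.58  0.33  0.57  1.84  0.4   1.    1.35]
[ 555.39490656 -134.95746708  319.04852723] [-2.62984616  0.05576515 -3.08825978] (array([-0.12038966, -0.03009468,  0.0064944 ]), np.float64(0.7455838888380707))
```

>>> {"method": "send_rows", "body": {
  "moves": [
    [[0.8,-0.1,-1.5],[-0.12,-0.03,0],1],
    [[1.5,-0.2,-3],[-0.12,-0.03,0],1],
    [[1.8,-0.3,-5],[-0.12,-0.03,0],1],
    [[1.8,-0.3,-7],[-0.12,-0.03,0],1],
    [[1.8,-0.3,-7],[-0.12,-0.03,0],1]
  ]
}}

```text
clock: 13.25
tool_pos: [572.0, -137.5, 247.0]
orientation: [-2.619, 0.056, -3.088]
wrist_force: [-0.3, 0.3, -1.6]
grip_width: 0.245
finger_force: 76.1
```

>>> {"method": "send_rows", "body": {
  "moves": [
    [[0,0,0],[0,0,0],1],
    [[0,0,0],[0,0,0],1]
  ]
}}

```text
clock: 13.42
tool_pos: [574.7, -138.0, 251.4]
orientation: [-2.619, 0.063, -3.088]
wrist_force: [0.0, -0.1, -1.2]
grip_width: 0.25
finger_force: 76.1
```

Run:
```python
from h import *
t=tip();s=read_state();print(s['tool_pos'],axrot(-WN))
W=np.array([584.5,-209.3,124.7])
a=snap('scene','s3');b=snap('top','t3');out=[]
for g in(a,b):
    print('tip',proj(g,t),'collarunder',proj(g,t+78*WN),'well',proj(g,W))
    u,v=map(int,proj(g,t)); u0,v0=u-50,v-60
    c=g['pixels'][v0:v0+100,u0:u0+66]; print(u0,v0); out.append(cv2.resize(c,(396,600),interpolation=2))
cv2.imwrite('pics/c5.png',np.hstack(out))
```

```text
t 13.42 tip [ 584.1 -195.5  151.3] filler [-432.1  -36.2  151.3] F [ 0.  -0.1 -1.2] M [0.59 0.11 0.03] q [-0.55  0.45  0.55  1.87  0.39  0.86  1.31]
[ 574.73306907 -138.04757004  251.41311424] (array([-0.01480152,  0.02862113, -0.01780276]), np.float64(0.2208776624069981))
tip (np.float64(273.4843570943891), np.float64(322.6558323722007)) collarunder (np.float64(281.8032368223241), np.float64(273.22002719268943)) well (np.float64(269.6253864963221), np.float64(340.7539834450753))
223 262
tip (np.float64(433.33333228868736), np.float64(218.47878492395643)) collarunder (np.float64(417.00778707148487), np.float64(213.5704698809059)) well (np.float64(438.50429210560253), np.float64(221.34164966662172))
383 158
```

View pics/c5.png

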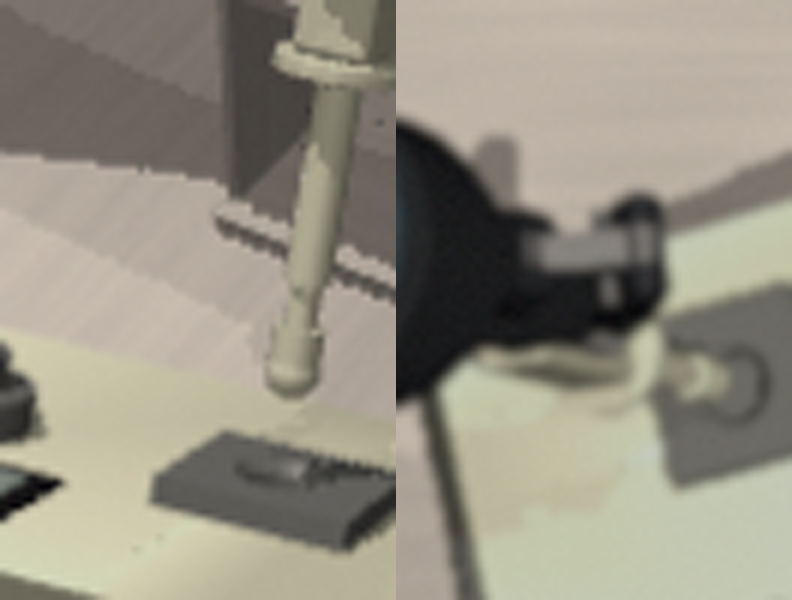

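In the scene half (left) the ball centre is at about (271.8,324) and the hole at (269.2,340.3). In the top half (right) the ball is at about (434.5,221) and the hole at (439.2,222.2). I'll work out the lateral offset from both views together.

Run:
```python
from h import *
a=load('s3');b=load('t3')
s=a['state'];M=R.from_euler('xyz',s['orientation']).as_matrix()
t=s['tool_pos']+115.8*M[:,2]
T,e1=two(ray(a,271.8,324),ray(b,434.5,221)); H,e2=two(ray(a,269.2,340.3),ray(b,439.2,222.2))
print('tip meas',T,e1,'pred',t,'hole meas',H,e2)
d=T-H; ax=-M[:,2]; print('tip-hole',d,'along',d@WN,'lateral',d-(d@WN)*WN)
W=np.array([584.5,-209.3,124.7]); d=t-W; print('pred lateral',d-(d@WN)*WN, d@WN)
```

```text
tip meas [ 580.92198001 -197.23483674  148.29029064] 2.0302235222473146 pred [ 584.13786637 -195.46222532  151.28945497] hole meas [ 583.27529318 -209.92022183  125.49690002] 1.4917745178128656
tip-hole [-2.35331317 12.68538508 22.79339062] along 26.187063271118596 lateral [-0.31857835 -0.33744148  0.16514925]
pred lateral [ 1.95997836 -1.02433976  0.76529836] 29.885611167221683
```

>>> {"method": "send_rows", "body": {
  "moves": [
    [[0.06,-0.37,-0.65],[0,0,0],1],
    [[0.12,-0.75,-1.3],[0,0,0],1],
    [[0.18,-1.12,-1.94],[0,0,0],1],
    [[0.23,-1.49,-2.59],[0,0,0],1],
    [[0.23,-1.49,-2.59],[0,0,0],1]
  ]
}}

```text
clock: 13.93
tool_pos: [576.1, -153.7, 222.8]
orientation: [-2.617, 0.06, -3.088]
wrist_force: [-0.7, 0.7, -1.7]
grip_width: 0.242
finger_force: 76.2
```

>>> {"method": "send_rows", "body": {
  "moves": [
    [[0.06,-0.37,-0.65],[0,0,0],1],
    [[0.12,-0.75,-1.3],[0,0,0],1],
    [[0.18,-1.12,-1.94],[0,0,0],1],
    [[0.18,-1.12,-1.94],[0,0,0],1]
  ]
}}

```text
clock: 14.27
tool_pos: [577.8, -164.4, 203.2]
orientation: [-2.618, 0.06, -3.088]
wrist_force: [-1.1, 0.9, -1.7]
grip_width: 0.247
finger_force: 76.1
```

```bash
cat >> h.py <<'E'
def well():
    s=read_state();M=R.from_euler('xyz',s['orientation']).as_matrix();W=np.array([584.5,-209.3,124.7])
    d=s['tool_pos']-37.8*WN-W; print('t',s['clock'],'along',d@WN,'lat',np.round(d-(d@WN)*WN,1),'F',np.round(s['wrist_force'],1),'Fn',s['wrist_force']@WN,'M',np.round(s['ft_torque'],2),axrot(-WN))
E
python3 -c "
from h import *
well()"
```

```text
t 14.2667 along 52.90884900744549 lat [ 0.3 -0.2  0.1] F [-1.1  0.9 -1.7] Fn -0.9785471125684958 M [1.12 0.16 0.05] (array([-0.0094766 ,  0.00467064, -0.00354015]), np.float64(0.06685449727094293))
```

>>> {"method": "send_rows", "body": {
  "moves": [
    [[0.2,-0.37,-0.65],[0,0,0],1],
    [[0.28,-0.75,-1.3],[0,0,0],1],
    [[0.34,-1.12,-1.94],[0,0,0],1],
    [[0.39,-1.49,-2.59],[0,0,0],1],
    [[0.39,-1.49,-2.59],[0,0,0],1]
  ]
}}

```text
clock: 14.68
tool_pos: [581.6, -179.6, 177.4]
orientation: [-2.618, 0.06, -3.088]
wrist_force: [-0.7, 0.4, -3.0]
grip_width: 0.251
finger_force: 76.2
```

>>> {"method": "send_rows", "body": {
  "moves": [
    [[0.06,-0.37,-0.65],[0,0,0],1],
    [[0.1,-0.62,-1.08],[0,0,0],1],
    [[0.1,-0.62,-1.08],[0,0,0],1]
  ]
}}

```text
clock: 14.93
tool_pos: [583.0, -185.5, 167.2]
orientation: [-2.618, 0.06, -3.088]
wrist_force: [-0.5, 0.3, -3.6]
grip_width: 0.247
finger_force: 76.2
```

```bash
python3 -c "
from h import *
well()"
```

```text
t 14.9333 along 10.87246930965557 lat [ 2.3 -0.4  0.4] F [-0.5  0.3 -3.6] Fn -2.886211759140997 M [1.16 0.18 0.01] (array([-0.00683487,  0.01159934, -0.00729015]), np.float64(0.09186203839268754))
```

>>> {"method": "send_rows", "body": {
  "moves": [
    [[0.02,-0.15,-0.26],[0,0,0],1],
    [[0.05,-0.3,-0.52],[0,0,0],1],
    [[0.05,-0.3,-0.52],[0,0,0],1]
  ]
}}

```text
clock: 15.18
tool_pos: [584.0, -188.1, 162.6]
orientation: [-2.618, 0.062, -3.087]
wrist_force: [-0.7, 1.1, -2.3]
grip_width: 0.25
finger_force: 76.2
```

>>> {"method": "send_rows", "body": {
  "moves": [
    [[0.02,-0.1,-0.17],[0,0,0],1],
    [[0.02,-0.1,-0.17],[0,0,0],1]
  ]
}}

```text
clock: 15.35
tool_pos: [584.3, -189.0, 161.1]
orientation: [-2.618, 0.062, -3.087]
wrist_force: [0.6, 1.1, -2.4]
grip_width: 0.247
finger_force: 76.2
```

>>> {"method": "send_rows", "body": {
  "moves": [
    [[0.02,-0.1,-0.17],[0,0,0],1],
    [[0.02,-0.1,-0.17],[0,0,0],1]
  ]
}}

```text
clock: 15.52
tool_pos: [584.8, -189.6, 160.0]
orientation: [-2.618, 0.062, -3.087]
wrist_force: [-2.5, 3.6, 4.7]
grip_width: 0.248
finger_force: 77.1
```

```bash
python3 -c "
from h import *
well()"
```

```text
t 15.5167 along 2.4616458416033846 lat [ 3.4 -0.4  0.5] F [-2.5  3.6  4.7] Fn 6.066804475130753 M [ 0.9   0.51 -0.25] (array([-0.01056519,  0.0256794 , -0.01572883]), np.float64(0.19147907797652403))
```

>>> {"method": "send_rows", "body": {
  "moves": [
    [[0,-0.05,-0.09],[0,0,0],1],
    [[0,-0.05,-0.09],[0,0,0],1]
  ]
}}

```text
clock: 15.68
tool_pos: [584.8, -189.6, 159.9]
orientation: [-2.618, 0.062, -3.087]
wrist_force: [-7.9, 8.4, 16.1]
grip_width: 0.247
finger_force: 79.0
```

>>> {"method": "send_rows", "body": {
  "moves": [
    [[0,0,0],[0,0,0],0.5],
    [[0,0,0],[0,0,0],0.3],
    [[0,0,0],[0,0,0],0.2],
    [[0,0,0],[0,0,0],0.1],
    [[0,0,0],[0,0,0],0.1]
  ]
}}

```text
clock: 16.1
tool_pos: [584.3, -190.8, 158.6]
orientation: [-2.618, 0.062, -3.088]
wrist_force: [0.7, -0.2, 1.1]
grip_width: 0.896
finger_force: 0.0
```

Run:
```python
from h import *
well()
W=np.array([584.5,-209.3,124.7]);out=[]
for n in('scene','top'):
    g=snap(n,n+'4'); print([proj(g,W+h*WN) for h in(0,5,70)])
    u,v=map(int,proj(g,W+35*WN)); u0,v0=u-33,v-50
    print(u0,v0); out.append(cv2.resize(g['pixels'][v0:v0+100,u0:u0+66],(396,600),interpolation=2))
cv2.imwrite('pics/c6.png',np.hstack(out))
```

```text
t 16.1 along 0.6772552513997219 lat [ 2.8 -0.6  0.6] F [ 0.7 -0.2  1.1] Fn 0.7892604485560725 M [0.54 0.06 0.01] (array([-0.00615486,  0.0199319 , -0.0120245 ]), np.float64(0.1444681926849372))
[(np.float64(269.6253864963221), np.float64(340.7539834450753)), (np.float64(270.142342683726), np.float64(337.6632307180282)), (np.float64(276.9641827544118), np.float64(296.9829688674341))]
240 269
[(np.float64(438.50429210560253), np.float64(221.34164966662172)), (np.float64(437.56381400198256), np.float64(221.06337269385017)), (np.float64(424.6222749040433), np.float64(217.23854449659632))]
398 169
```

View pics/c6.png

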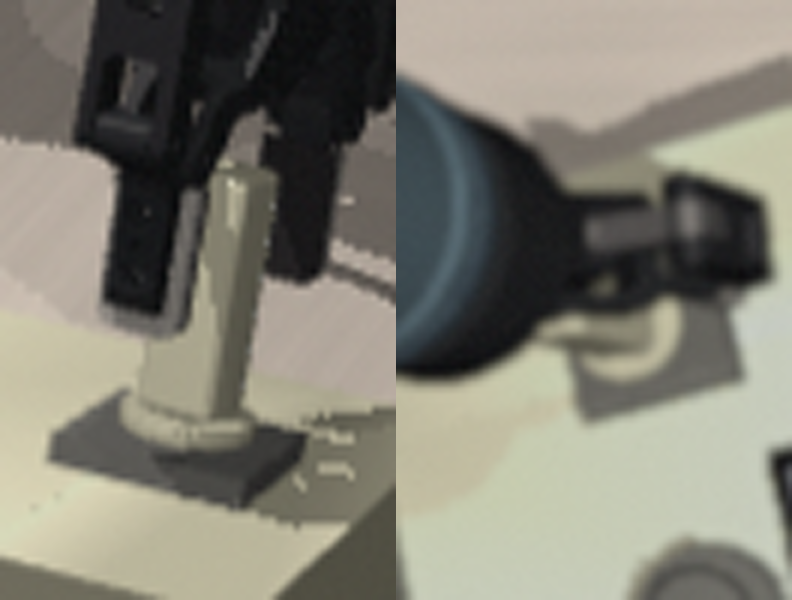

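The collar sits flat on the bezel: scene crop (190,425), top crop (640,335). The fingers are open and carry no load. I'll retreat along the normal, close, and go above the key.

>>> {"method": "send_rows", "body": {
  "moves": [
    [[-0.08,0.5,0.86],[0,0,0],0.1],
    [[-0.23,1.5,2.6],[0,0,0],0.1],
    [[-0.38,2.5,4.3],[0,0,0],0.1],
    [[-0.54,3.5,6.05],[0,0,0],0.1],
    [[-0.65,4.2,7.3],[0,0,0],0.1]
  ]
}}

```text
clock: 16.62
tool_pos: [578.4, -147.2, 233.5]
orientation: [-2.619, 0.063, -3.086]
wrist_force: [0.6, 0.6, -0.3]
grip_width: 0.9
finger_force: 0.0
```

>>> {"method": "send_rows", "body": {
  "moves": [
    [[0,0,0],[0,0,0],0.5],
    [[-3,0,0],[0,0,0],1],
    [[-6,-0.5,0],[0,0,0],1],
    [[-9.2,-1,0],[0,0,0],1],
    [[-9.2,-1,0],[0,0,0],1]
  ]
}}

```text
clock: 17.03
tool_pos: [478.2, -160.6, 229.9]
orientation: [-2.619, 0.054, -3.093]
wrist_force: [0.2, 0.1, 0.6]
grip_width: 0.187
finger_force: 0.0
```

>>> {"method": "send_rows", "body": {
  "moves": [
    [[0,0,0],[0,0,0],1],
    [[0,0,0],[0,0,0],1],
    [[0,0,0],[0,0,0],1]
  ]
}}

```text
clock: 17.28
tool_pos: [487.3, -158.2, 231.9]
orientation: [-2.618, 0.063, -3.087]
wrist_force: [0.0, -0.5, 0.0]
grip_width: -0.001
finger_force: 0.0
```

```bash
cat >> h.py <<'E'
def key():
    s=read_state();M=R.from_euler('xyz',s['orientation']).as_matrix();K=np.array([488.7,-219.2,133.5])
    d=s['tool_pos']-K;a=d@WN;l=d-a*WN
    print('t',s['clock'],'tcp',s['tool_pos'],'tips above key',a-11,'lat',np.round(l,1),'Fn',s['wrist_force']@WN,s['wrist_force'],axrot(-WN),'to 15mm above',K+26*WN-s['tool_pos'],s['grip_width'],np.round(s['q'],2))
E
python3 -c "
from h import *
key()"
```

```text
t 17.2833 tcp [ 487.27240679 -158.17988449  231.85356669] tips above key 104.44354441216677 lat [ 7.5  3.6 -1.4] Fn -0.2195736702147345 [ 0.03503141 -0.49311303  0.03283576] (array([-0.00813864,  0.03462996, -0.02066179]), np.float64(0.2468313388982197)) to 15mm above [ -0.59260679 -48.09031551 -75.88696669] -0.001238617343616894 [-0.61  0.34  0.61  2.1   0.49  0.75  1.21]
```

>>> {"method": "send_rows", "body": {
  "moves": [
    [[0,-0.8,-1.3],[0,0,0],1],
    [[0,-2,-3.2],[0,0,0],1],
    [[-0.1,-3.5,-5.5],[0,0,0],1],
    [[-0.1,-4.8,-7.6],[0,0,0],1],
    [[-0.1,-4.8,-7.6],[0,0,0],1]
  ]
}}

```text
clock: 17.7
tool_pos: [483.2, -208.6, 153.0]
orientation: [-2.616, 0.056, -3.09]
wrist_force: [-0.5, -0.3, 0.9]
grip_width: 0.0
finger_force: 0.0
```

>>> {"method": "send_rows", "body": {
  "moves": [
    [[0,0,0],[0,0,0],1],
    [[0,0,0],[0,0,0],1]
  ]
}}

```text
clock: 17.87
tool_pos: [486.2, -206.0, 156.3]
orientation: [-2.618, 0.063, -3.087]
wrist_force: [-0.3, 0.3, -0.0]
grip_width: 0.002
finger_force: 0.0
```

```bash
python3 -c "
from h import *
key()"
```

```text
t 17.8667 tcp [ 486.17840292 -206.00285773  156.26154959] tips above key 15.427121941659106 lat [-0.5  0.1 -0.1] Fn 0.14533615922336823 [-0.34077219  0.31880085 -0.04592235] (array([-0.0075264 ,  0.03311903, -0.01973718]), np.float64(0.2356918376745802)) to 15mm above [ 0.50139708 -0.26734227 -0.29494959] 0.0020175196996256015 [-0.49  0.5   0.61  2.15  0.5   0.51  1.23]
```

Aligned. Now I'll creep down along the normal.

>>> {"method": "send_rows", "body": {
  "moves": [
    [[0.04,-0.25,-0.43],[0,0,0],1],
    [[0.08,-0.5,-0.86],[0,0,0],1],
    [[0.1,-0.62,-1.08],[0,0,0],1],
    [[0.1,-0.62,-1.08],[0,0,0],1]
  ]
}}

```text
clock: 18.2
tool_pos: [487.1, -212.2, 144.9]
orientation: [-2.618, 0.063, -3.086]
wrist_force: [1.7, 1.4, 3.1]
grip_width: 0.001
finger_force: 1.4
```

>>> {"method": "send_rows", "body": {
  "moves": [
    [[0.02,-0.1,-0.17],[0,0,0],1],
    [[0.03,-0.2,-0.35],[0,0,0],1],
    [[0.03,-0.2,-0.35],[0,0,0],1]
  ]
}}

```text
clock: 18.45
tool_pos: [487.4, -214.0, 141.9]
orientation: [-2.618, 0.063, -3.086]
wrist_force: [-1.1, 6.5, 12.9]
grip_width: -0.002
finger_force: 7.1
```

```bash
python3 -c "
from h import *
key()"
```

```text
t 18.45 tcp [ 487.44684195 -213.97080811  141.86739407] tips above key -1.071887273153834 lat [-0.5  0.3 -0.2] Fn 14.450853016839313 [-1.10929367  6.50689366 12.87904488] (array([-0.01334368,  0.03888591, -0.02357918]), np.float64(0.2843611160834389)) to 15mm above [-0.76704195  7.70060811 14.09920593] -0.0016267235159919619 [-0.47  0.54  0.61  2.15  0.5   0.47  1.23]
```

The force of 14 N exceeds the 5 N the key needs, so it is fully down. I'll hold briefly and back off.

>>> {"method": "send_rows", "body": {
  "moves": [
    [[0,0,0],[0,0,0],1],
    [[-0.08,0.5,0.86],[0,0,0],1],
    [[-0.23,1.5,2.6],[0,0,0],1],
    [[-0.5,3,5.2],[0,0,0],1],
    [[-0.8,4.5,8],[0,0,0],1]
  ]
}}

```text
clock: 18.87
tool_pos: [476.2, -169.8, 221.6]
orientation: [-2.617, 0.058, -3.089]
wrist_force: [1.0, -0.5, 1.0]
grip_width: 0.0
finger_force: 0.0
```

>>> {"method": "send_rows", "body": {
  "moves": [
    [[-3,3,3],[0,0,0],1],
    [[-6,5,6],[0,0,0],1],
    [[-6,5,6],[0,0,0],1],
    [[-6,5,6],[0,0,0],1]
  ]
}}

```text
clock: 19.2
tool_pos: [416.9, -118.2, 282.4]
orientation: [-2.621, 0.063, -3.085]
wrist_force: [0.4, -0.5, -0.7]
grip_width: -0.003
finger_force: 0.0
```

Run:
```python
from h import *
s=read_state();print(s['clock'],s['tool_pos'],s['wrist_force'])
a=snap('scene','s5')['pixels'];b=snap('top','t5')['pixels']
cv2.imwrite('pics/c7.png',np.hstack([cv2.resize(a[200:440,140:460],(480,360)),cv2.resize(b[120:320,250:420+100],(320,237))[:237] if 0 else cv2.resize(b[120:320,250:430],(320,360))]))
c=cv2.resize(a[270:430,150:330],(675,600),interpolation=2); cv2.imwrite('pics/c8.png',c)
```

```text
19.2 [ 416.92501537 -118.17144004  282.41854223] [ 0.39196103 -0.52583947 -0.66897908]
```

View pics/c7.png

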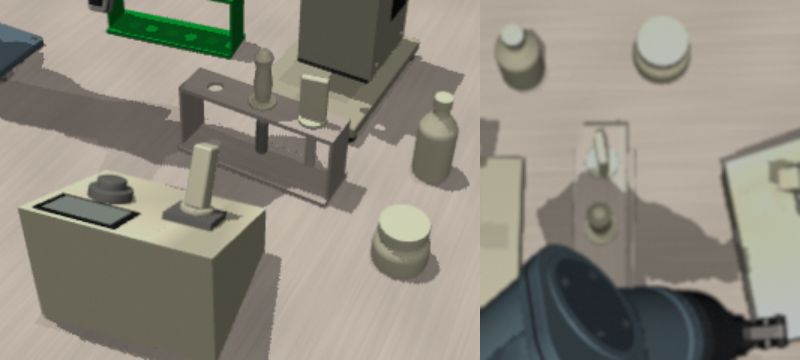

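The swab stands in the well with its collar on the bezel at (197,212), the key at (110,185) is up, and the brush, scraper, bottle and jar have not moved. I'll hand in.

```bash
python3 -c "
from rig import *
print(close_job())"
```

```text
the job is handed in; nothing more can be done
None
```

I drew the swab along the whole seam from far to near in about 5 s under light pressure, seated it in the reader's well and released it, pressed the key, and handed the job in at about 19 s; no verdict was returned.

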